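# Lock the mortar into its cradle by quarter turns of three spring nipples

### The arm

A 6-joint arm with a two-finger parallel gripper is mounted at the origin on the work surface. World frame = base frame: x ahead of the robot, y to its left, z up, the work surface at z = 0. Lengths are in mm, angles in rad, forces in N, time in s.
With the tool pointing down it reaches from about 250 to 725 mm from the base axis. Payload 4 kg.
Tool frame: the origin (TCP) lies midway between the tips of the shut fingers; the grasp point (between the pads) lies 19 mm behind it; x points along the fingers, y is the direction in which the jaws open and shut, and the axes are right-handed (so a half turn about x gives the same grasp; the last joint's range is limited). The gripper opens to 85 mm and grips with 20 to 120 N. Pads are 22 mm wide; open, the fingers measure 114 mm over their backs; the gripper's body (76 mm by 85 mm) begins 54 mm behind the grasp point. The pads swing forward as they close: fully open they stand 13 mm farther back than shut.
Start: joints at [1.338, 0.241, 0.005, 1.335, 0, 1.571], TCP at [115.35, 486.512, 231.306] pointing down, gripper open.
Joint ranges: [-2.72, 2.72], [-1.05, 1.87], [-1.09, 1.28], [-1.99, 2.15], [-1.42, 1.44], [-3.14, 3.14]. Speed limits (rad/s): [2.79, 2.79, 3.14, 3.14, 3.14, 3.14].

### API

Orientations are given as a 3x3 rotation matrix whose columns are the frame's x, y, z axes.
In Python, from rig import get_obs, vision, robot gives the robot as it stands. The module is installed in compiled form; this text tells all that it offers.
- The arm moves only by the tool arm_command, never from a script. Its argument "increments" is a list of rows, each a list of 4 numbers: the shift along the tool's x, y, z in cm, then the turn about the tool's x in rad. A call has 1 to 20 rows; each row is the pose to reach, as a shift and turn from the pose commanded when the call began, along the tool's axes at that moment; what a row does not reach only later rows make up. A row lasts 1/12 s, in which the tool goes at most 41.7 mm and 7.16 degrees, less where a joint would pass 70% of its speed; a pose out of reach is approached as far as the arm can. A call with a gripper value outside its range is refused whole. "jaw" is the finger opening in cm, from 0 to 8.54, set as the call begins (left out, the last holds). The fingers move at their own pace and stop on an object; the grip force is fixed at half the most. Time passes only in rows, so rows that repeat a pose let the fingers close. It gives the time, the measured TCP pose, the force and the opening at its end, in the units of the state.
- get_obs(): the state, without advancing time (a new reading comes with each control period).
- vision.capture(name): name is "scene" or "top" or "wrist"; returns a dict with "img" (420x560x3 uint8, red, green, blue), "fx", "fy", "cx", "cy" (pixels), "R" (3x3) and "t" (3): a world point X has camera coordinates R X + t; the wrist camera has in their place "mount" (4x4, takes a point from camera to tool coordinates, whose origin is the TCP and whose axes are the tool frame's). Camera axes: x right, y down, z forward; pixel columns grow to the right and rows downward; lengths in mm; the calibration is good to about 2 mm. The wrist camera is an equidistant fisheye: a pixel r from the principal point sees the ray r / f radians off the axis. A picture is of the moment at which its call begins: read the wrist's pose just before it. There is no depth.
- robot.finish_job(): hands the job in, once; it reports no verdict.
The state is a dict: "time_s": time; "joint_positions": joint angles; "joint_velocities": joint speeds; "tau": joint torques, N m; "tool_pos": TCP position; "eef_rot": TCP orientation; "contact_force": force on the tool from outside, world axes, zero at the start; "wrist_torque": the same for the moment, N m; "finger_gap": finger opening in mm.
Only numpy, scipy, OpenCV 4.12 (cv2) and the standard library are available. Lean on these libraries where they do the work, as an engineer would, in place of code of your own. Each camera call takes 0.05 s, during which the arm holds its last target.

### The job

Lock the white mortar into its walnut cradle: going clockwise round the rim, turn the blue nipple one quarter turn clockwise, then the white one two quarter turns, then the red one a quarter turn, so that all three claws end over the mortar. To turn a nipple, take its bar, press it down through its loose travel and gently into its spring by feel, never hard, turn it, and let it spring fully up at every quarter turn before going on. Leave the mortar in place and the other things on the counter undisturbed.

Things in the scene. Friction and masses are not known exactly. Their poses are not given: they have to be found in the camera images.
- cradle: Mortar cradle fixed to the counter: a dark walnut ring 220 mm across and 30 mm high with a 108 mm wide round pocket; origin under its centre, z up. Three brass nipples stand on its rim 80 mm from the centre; clockwise seen from above they are blue, white, red.
- blue_seat (a point): Point on the cradle's rim (30 mm high), on the upright axis of the blue nipple, 90 degrees counter-clockwise from the cradle's +x; axes as the cradle's. The nipple's head is an upright brass bar 10 mm thick, 30 mm long, 30 mm tall, centred on the axis, blue on top. The bar's underside is 35 to 49 mm above this point, unknown and different for each nipple; the brass housing below reaches at most 17 mm.
- blue_turn (a joint): Turn of the blue nipple, rad: 0 at the start, growing clockwise from above. A claw along the bar's length reaches 39 mm out from the axis, 10 mm below the bar. At the start bar and claw point along the cradle's +x. Teeth lock it at every quarter turn (1.571; play 0.2 either way): it turns (0.02 N m) only while pressed down and springs up only at a quarter turn.
- blue_press (a joint): How far the blue nipple is pressed into its spring, m: 0 up, 0.011 hard stop. First it sinks through 0 to 8 mm of loose travel (1.5 N; differs each time; not in this value; it stays sunk). The spring starts at 2.5 N and adds 1.5 N per mm. Teeth are clear from 0.0045 (9 N); beyond 0.0085 (14.5 N) it is damaged. About 11 N is right.
- white_seat (a point): Point on the cradle's rim (30 mm high), on the upright axis of the white nipple, 30 degrees clockwise from the cradle's +x; axes as the cradle's. The nipple's head is an upright brass bar 10 mm thick, 30 mm long, 30 mm tall, centred on the axis, white on top. The bar's underside is 35 to 49 mm above this point, unknown and different for each nipple; the brass housing below reaches at most 17 mm.
- white_turn (a joint): Turn of the white nipple, rad: 0 at the start, growing clockwise from above. A claw along the bar's length reaches 39 mm out from the axis, 10 mm below the bar. At the start bar and claw point straight outward from the cradle's centre. Teeth lock it at every quarter turn (1.571; play 0.2 either way): it turns (0.02 N m) only while pressed down and springs up only at a quarter turn.
- white_press (a joint): How far the white nipple is pressed into its spring, m: 0 up, 0.011 hard stop. First it sinks through 0 to 8 mm of loose travel (1.5 N; differs each time; not in this value; it stays sunk). The spring starts at 2.5 N and adds 1.5 N per mm. Teeth are clear from 0.0045 (9 N); beyond 0.0085 (14.5 N) it is damaged. About 11 N is right.
- red_seat (a point): Point on the cradle's rim (30 mm high), on the upright axis of the red nipple, 150 degrees clockwise from the cradle's +x; axes as the cradle's. The nipple's head is an upright brass bar 10 mm thick, 30 mm long, 30 mm tall, centred on the axis, red on top. The bar's underside is 35 to 49 mm above this point, unknown and different for each nipple; the brass housing below reaches at most 17 mm.
- red_turn (a joint): Turn of the red nipple, rad: 0 at the start, growing clockwise from above. A claw along the bar's length reaches 39 mm out from the axis, 10 mm below the bar. At the start bar and claw point 120 degrees counter-clockwise from the cradle's +x. Teeth lock it at every quarter turn (1.571; play 0.2 either way): it turns (0.02 N m) only while pressed down and springs up only at a quarter turn.
- red_press (a joint): How far the red nipple is pressed into its spring, m: 0 up, 0.011 hard stop. First it sinks through 0 to 8 mm of loose travel (1.5 N; differs each time; not in this value; it stays sunk). The spring starts at 2.5 N and adds 1.5 N per mm. Teeth are clear from 0.0045 (9 N); beyond 0.0085 (14.5 N) it is damaged. About 11 N is right.
- mortar: Loose white ceramic mortar, 90 mm across, 38 mm high, standing in the cradle's pocket, its lip 44 mm above the counter, below all claws; origin at the centre of its underside.
- vial_red: Loose bystander, stoppered glass vial, 32 mm across, 74 mm tall; origin at the centre of its underside.
- vial_ochre: Loose bystander, stoppered glass vial, 32 mm across, 74 mm tall; origin at the centre of its underside.
- vial_green: Loose bystander, stoppered glass vial, 32 mm across, 74 mm tall; origin at the centre of its underside.
- spoon: Loose bystander, small steel spoon 110 mm long lying on the counter; origin under its middle.
- stopper: Loose bystander, green glass stopper, 30 mm across, 38 mm tall; origin at the centre of its underside.
- pestle: Loose bystander, white ceramic pestle standing on its thick end, 42 mm across, 105 mm tall; origin at the centre of its underside.
There are look-alikes about, which are no part of the job. What is shaped like the mortar but pink or purple is not meant.

How it is judged (in metres and radians):
On the way, in this order (a step that is already met when the one before it is completed fails the run):
1. the blue nipple stands one quarter turn clockwise of its start, sprung fully up (value of joint blue_turn between 1.271 and 1.871 rad and value of joint blue_press below 0.0015 m), for 0.15 s.
2. the white nipple stands one quarter turn clockwise of its start, sprung fully up (value of joint white_turn between 1.271 and 1.871 rad and value of joint white_press below 0.0015 m), for 0.15 s.
3. the white nipple stands two quarter turns clockwise of its start, sprung fully up (value of joint white_turn between 2.842 and 3.442 rad and value of joint white_press below 0.0015 m), for 0.15 s.
4. the red nipple stands one quarter turn clockwise of its start, sprung fully up (value of joint red_turn between 1.271 and 1.871 rad and value of joint red_press below 0.0015 m), for 0.15 s.
At the end, for the whole second after the job is handed in: The blue and red nipples stand one quarter turn and the white one two quarter turns clockwise of their starts (within 0.3 rad), all sprung up (within 1.5 mm), and the mortar stands in its pocket within 12 mm of where it was and within 0.1 rad of upright (all of step 1 and all of step 3 and all of step 4 and distance of mortar from where it was at the start of the episode below 0.012 m and angle between mortar's own z axis and vertical below 0.1 rad); the robot touches nothing.
It fails at once if a nipple is pressed too hard (more than 8.5 mm into its spring, about 14.5 N) (value of joint any of blue_press, white_press, red_press above 0.0085 m).
It fails at once if the mortar is lifted or knocked out of place (distance of mortar from where it was at the start of the episode above 0.02 m or angle between mortar's own z axis and vertical above 0.25 rad).
It fails at once if a bystander is moved by more than 20 mm (distance of any of vial_red, vial_ochre, vial_green, spoon, stopper, pestle from where it was at the start of the episode above 0.02 m).
It also fails if it takes over 72 s, if anything falls off the work surface, if the arm or the gripper's body presses on something with over 40 N, if the wrist force passes 120 N, or if a joint passes its speed limit or range.

## Working session

There is one attempt and no reset: what is moved stays moved. The work goes in short steps, Python scripts to look and compute and a tool call to move; the robot and the scene stay as the last step left them, time stands still between calls to the robot, and variables do not carry over. Pictures are saved under pics/ and viewed, and the job is handed in when it is done.

Besides the shell and the picture viewer there is one more tool, called after ">>>" in YAML: its name, and indented under it one key for each argument. arm_command: Moves the arm, as the interface text tells. Its arguments: {"type":"object","properties":{"increments":{"type":"array","items":{"type":"array","items":{"type":"number"}}},"jaw":{"type":"number"}},"required":["increments"]}

```bash
mkdir -p pics
python3 - <<'E'
from rig import get_obs, vision, robot
import cv2,numpy as np
o=get_obs()
for k in o: print(k,np.round(o[k],3).tolist())
for n in ["scene","top"]:
    c=vision.capture(n)
    cv2.imwrite(f"pics/{n}0.png",c["img"][:,:,::-1])
    print(n,c["fx"],c["fy"],c["cx"],c["cy"],np.round(c["R"],4).tolist(),np.round(c["t"],2).tolist())
c=vision.capture("wrist");cv2.imwrite("pics/wrist0.png",c["img"][:,:,::-1]);print({k:v for k,v in c.items() if k!="img"})
E
```

```text
time_s 0.0
joint_positions [1.338, 0.241, 0.004, 1.335, -0.0, 1.571]
joint_velocities [-0.001, -0.0, -0.0, 0.002, -0.001, -0.001]
tau [-0.001, -37.232, 25.241, 0.017, -0.0, 0.0]
tool_pos [115.236, 485.912, 230.42]
eef_rot [[-0.0, 0.231, 0.973], [-0.002, 0.973, -0.231], [-1.0, -0.002, 0.0]]
contact_force [0.155, 0.091, -0.196]
wrist_torque [0.036, 0.009, -0.033]
finger_gap 85.264
scene 515.0128424011541 515.0128424011541 289.34921250548825 205.345644216434 [[0.6333, 0.7736, 0.0189], [0.5384, -0.4229, -0.7288], [-0.5558, 0.4718, -0.6844]] [-357.11, -236.75, 1706.86]
top 431.3351722308172 431.3351722308172 279.76362165360706 208.43973119868545 [[0.0086, -0.9998, -0.0172], [-0.9957, -0.007, -0.0924], [0.0923, 0.0179, -0.9956]] [2.8, 542.71, 1040.77]
{'fx': 325.19226210127806, 'fy': 325.19226210127806, 'cx': 283.99398583927973, 'cy': 211.57811027909804, 'mount': array([[-7.37081045e-04, -2.59914981e-01,  9.65631223e-01,
        -1.41926629e+02],
       [ 9.99999701e-01, -4.19174250e-04,  6.50487621e-04,
         1.15412015e+00],
       [ 2.35696267e-04,  9.65631414e-01,  2.59915212e-01,
        -6.57791987e+01],
       [ 0.00000000e+00,  0.00000000e+00,  0.00000000e+00,
         1.00000000e+00]])}
```

View pics/scene0.png

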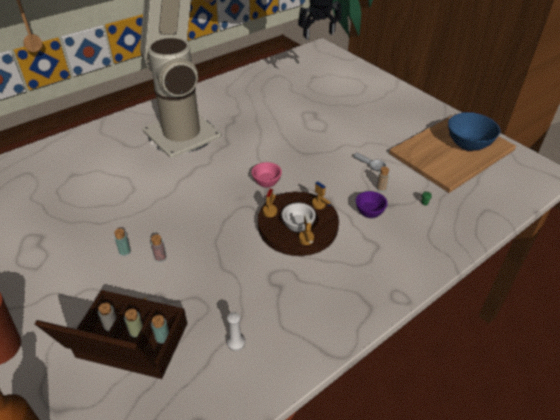

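View pics/top0.png

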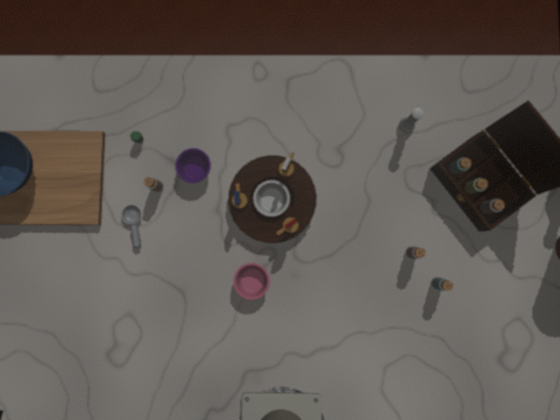

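View pics/wrist0.png

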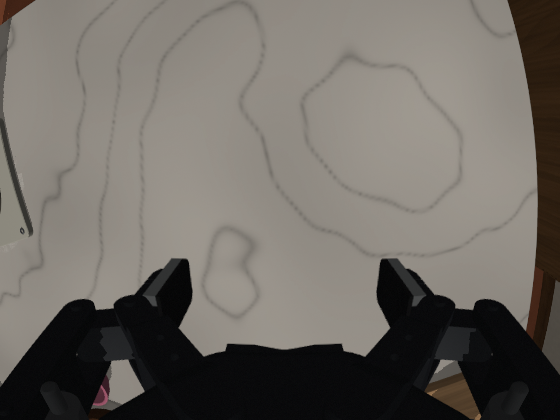

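Run:
```python
import cv2,numpy as np
a=cv2.imread("pics/top0.png")[140:260,210:335]; b=cv2.imread("pics/scene0.png")[165:265,240:360]
a=np.clip(a*1.8,0,255).astype(np.uint8)
cv2.imwrite("pics/topz.png",cv2.resize(a,None,fx=5,fy=5,interpolation=cv2.INTER_CUBIC))
cv2.imwrite("pics/scz.png",cv2.resize(b,None,fx=5,fy=5,interpolation=cv2.INTER_CUBIC))
```

```text
(no output)
```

View pics/topz.png

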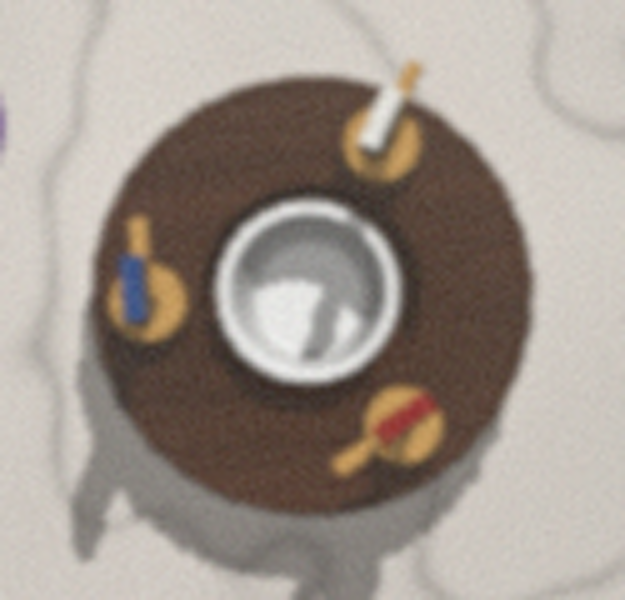

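View pics/scz.png

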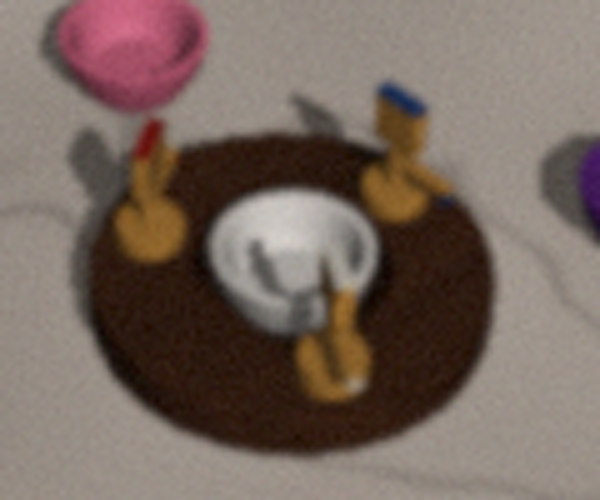

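```bash
cat > h.py <<'E'
import numpy as np,cv2
from rig import get_obs,vision,robot
def ray(c,u,v):
    d=c["R"].T@np.array([(u-c["cx"])/c["fx"],(v-c["cy"])/c["fy"],1]); o=-c["R"].T@c["t"]; return o,d
def atz(od,z):
    o,d=od; return o+d*(z-o[2])/d[2]
def wrist():
    o=get_obs(); c=vision.capture("wrist"); c["P"]=np.array(o["tool_pos"]); c["E"]=np.array(o["eef_rot"]); return c
def wray(c,u,v):
    x,y=(u-c["cx"])/c["fx"],(v-c["cy"])/c["fy"]; r=np.hypot(x,y)
    d=np.array([np.sin(r)*x/r,np.sin(r)*y/r,np.cos(r)]) if r>0 else np.array([0,0,1.])
    M=c["mount"]; return c["P"]+c["E"]@M[:3,3], c["E"]@(M[:3,:3]@d)
def wproj(c,X):
    M=c["mount"]; p=M[:3,:3].T@(c["E"].T@(np.asarray(X)-c["P"])-M[:3,3])
    th=np.arctan2(np.hypot(p[0],p[1]),p[2]); k=c["fx"]*th/np.hypot(p[0],p[1]); return np.array([c["cx"]+k*p[0],c["cy"]+k*p[1]])
def proj(c,X):
    p=c["R"]@np.asarray(X)+c["t"]; return np.array([c["cx"]+c["fx"]*p[0]/p[2],c["cy"]+c["fy"]*p[1]/p[2]])
E
python3 - <<'E'
from h import *
c=vision.capture("top"); print(-c["R"].T@c["t"])
f=lambda x,y,z:np.round(atz(ray(c,210+x/5-.4,140+y/5-.4),z),1)
for n,(x,y,z) in dict(L=(95,296,30),R=(531,296,30),T=(313,77,30),B=(313,515,30),mort=(309,291,44),bh=(148,302,47),wh=(382,143,47),rh=(404,425,47),b=(134,290,102),w=(382,118,102),r=(407,419,102),purp=((193-210)*5,(166-140)*5,44)).items(): print(n,f(x,y,z))
print("base purple",atz(ray(c,193,166),40),"pink",atz(ray(c,252,282),40),"green",atz(ray(c,151,184),70))
E
```

```text
[ 444.29774417  -12.02427529 1086.37071468]
L [565.2 133.6  30. ]
R [566.7 -81.5  30. ]
T [675.7  27.   30. ]
B [458.3  24.7  30. ]
mort [566.8  27.3  44. ]
bh [560.5 105.4  47. ]
wh [639.4  -7.7  47. ]
rh [501.7 -19.3  47. ]
b [559.9 105.7 102. ]
w [640.8  -7.9 102. ]
r [501.4 -20.3 102. ]
purp [645.2 222.   44. ]
base purple [644.96465236 221.83980907  40.        ] pink [363.42929155  71.93663273  40.        ] green [595.04629156 314.76288199  70.        ]
```

>>> arm_command:
  increments:
    - [0,-1.5,3,0]
    - [0,-3,6,0]
    - [0,-4.5,9,0]
    - [0,-26.7,52.1,-0.32]
    - [0,-26.7,52.1,-0.32]
    - [0,-26.7,52.1,-0.32]
    - [0,-26.7,52.1,-0.32]
    - [0,-26.7,52.1,-0.32]
    - [0,-26.7,52.1,-0.32]
    - [0,-26.7,52.1,-0.32]
    - [0,-26.7,52.1,-0.32]
    - [0,-26.7,52.1,-0.32]
    - [0,-26.7,52.1,-0.32]
    - [0,-26.7,52.1,-0.32]
    - [0,-26.7,52.1,-0.32]
    - [0,-26.7,52.1,-0.32]
    - [0,-26.7,52.1,-0.32]
    - [0,-26.7,52.1,-0.32]
    - [0,-26.7,52.1,-0.32]
    - [0,-26.7,52.1,-0.32]
  jaw: 4

```text
time_s: 1.87
tool_pos: [559.8, 107.7, 231.6]
eef_rot: [[-0.0, -0.089, 0.996], [0.0, 0.996, 0.089], [-1.0, 0.0, -0.0]]
contact_force: [0.0, 0.4, -0.5]
finger_gap: 40.2
```

Run:
```python
from h import *
c=wrist(); cv2.imwrite("pics/w1.png",c["img"][:,:,::-1]); o=get_obs(); print(o["time_s"],o["joint_positions"],o["tool_pos"],np.round(o["eef_rot"],3).tolist(),o["contact_force"],o["finger_gap"])
import pickle; pickle.dump(c,open("w1.pkl","wb"))
```

```text
1.9167 [1.89971889e-01 3.81088340e-01 2.01629332e-01 1.39111408e+00
 1.18625599e-04 1.00648169e-01] [559.84293176 107.68924461 231.71854817] [[0.0, -0.089, 0.996], [0.0, 0.996, 0.089], [-1.0, 0.0, 0.0]] [-0.31039959  0.11781155  0.27108109] 40.09158426542872
```

View pics/w1.png

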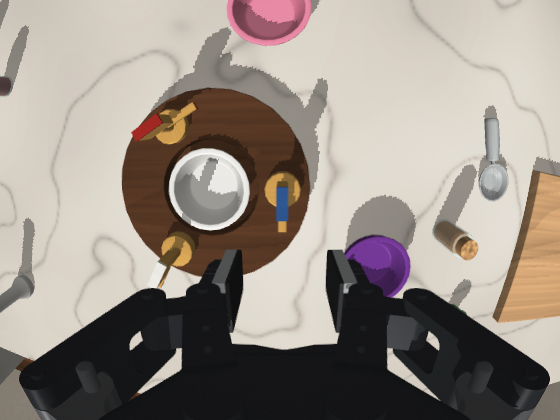

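Run:
```python
import cv2,numpy as np
a=cv2.imread("pics/w1.png")[80:300,110:330]
cv2.imwrite("pics/w1z.png",cv2.resize(a[:,:],(660,600) if 0 else None,fx=2.7,fy=2.7,interpolation=cv2.INTER_CUBIC))
b=cv2.imread("pics/w1.png")[160:245,245:330]
d=cv2.imread("pics/w1.png")[90:155,120:205]
e=cv2.imread("pics/w1.png")[225:295,140:205]
f=lambda x:cv2.resize(x,None,fx=4,fy=4,interpolation=cv2.INTER_CUBIC)
canvas=np.zeros((600,700,3),np.uint8)
for im,(y,x) in ((f(b),(0,0)),(f(d),(0,350)),(f(e),(310,350))): canvas[y:y+im.shape[0],x:x+im.shape[1]]=im
cv2.imwrite("pics/w1n.png",canvas)
```

```text
(no output)
```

View pics/w1n.png

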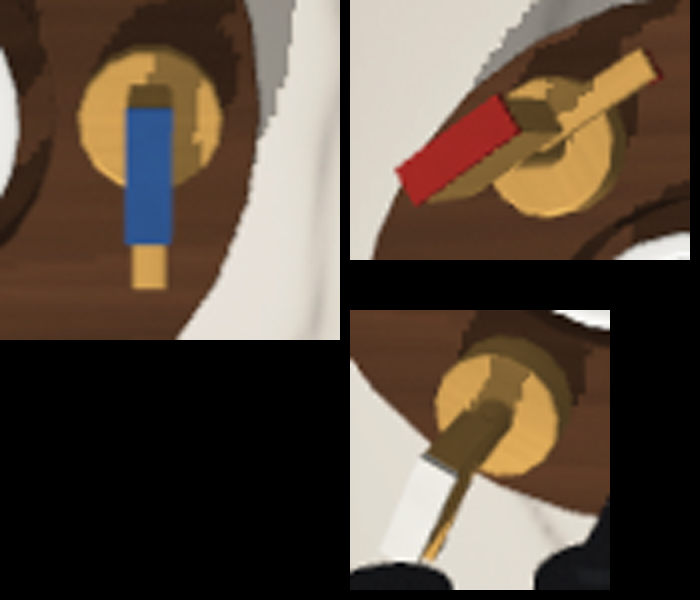

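```bash
cat > fit.py <<'E'
from h import *
import pickle
from scipy.optimize import least_squares
c=pickle.load(open("w1.pkl","rb"))
t=vision.capture("top")
K=lambda L,ox,oy,bx,by:[((x-ox)/4+bx-.4,(y-oy)/4+by-.4) for x,y in L]
B=K([(127,108),(172,108),(172,244),(124,243)],0,0,245,160)
R=K([(500,95),(520,130),(418,205),(396,170)],350,0,120,90)
W=K([(425,457),(474,474)],350,310,140,225)
tp={n:(210+x/5-.4,140+y/5-.4) for n,(x,y) in dict(b=(134,290),w=(382,118),r=(407,419)).items()}
rimt=[(210+x/5-.4,140+y/5-.4) for x,y in ((95,296),(531,296),(313,77),(313,515))]
seat=lambda p,a:np.array([p[0]+80*np.cos(p[2]+a),p[1]+80*np.sin(p[2]+a)])
D=np.deg2rad
def corners(s,ang,z):
    u=np.array([np.cos(ang),np.sin(ang)]);v=np.array([-u[1],u[0]])
    return [np.r_[s+a*15*u+b*5*v,z] for a in(1,-1) for b in(1,-1)]
def near(P,c,X): # match nearest
    Q=np.array([wproj(c,x) for x in X]); P=np.array(P)
    return np.concatenate([Q[np.argmin(np.linalg.norm(Q-p,axis=1))]-p for p in P])
def res(p):
    r=[]
    for L,a,b,h in((B,90,0,p[3]),(R,-150,120,p[4]),(W,-30,-30,p[5])):
        r.append(near(L,c,corners(seat(p,D(a)),p[2]+D(b),60+h)))
    for n,a,h in(("b",90,p[3]),("r",-150,p[4]),("w",-30,p[5])):
        r.append(proj(t,np.r_[seat(p,D(a)),60+h])-tp[n])
    return np.concatenate(r)
s=least_squares(res,[567,26,.087,42,42,42],loss="soft_l1")
print(np.round(s.x,3),np.rad2deg(s.x[2])); print(np.round(res(s.x),1))
for n,a in(("b",90),("w",-30),("r",-150)): print(n,seat(s.x,D(a)))
E
python3 fit.py
```

```text
[5.6738e+02 2.7496e+01 9.1000e-02 4.3722e+01 3.8809e+01 4.6171e+01] 5.205131436978597
[-0.5 -0.2  0.1 -0.2  0.1 -0.1  0.5  0.2 -0.4 -0.1  0.   0.5  0.1  0.4
  0.3  0.   0.  -1.  -3.2 -0.  -0.7 -0.2 -0.7 -0.2 -0.8 -0. ]
b [560.12183612 107.16659519]
w [640.00478116  -6.05316939]
r [502.0121163  -18.62394683]
```

>>> arm_command:
  increments:
    - [3,-0.05,0,0]
    - [6,-0.05,0,0]
    - [9,-0.05,0,0]
    - [12,-0.05,0,0]
    - [14,-0.05,0,0]
    - [15.2,-0.05,0,0]
    - [15.7,-0.05,0,0]
    - [15.7,-0.05,0,0]
    - [15.7,-0.05,0,0]
  jaw: 4

```text
time_s: 2.72
tool_pos: [561.1, 106.6, 75.1]
eef_rot: [[0.001, -0.088, 0.996], [0.0, 0.996, 0.088], [-1.0, 0.0, 0.001]]
contact_force: [-0.2, -0.3, 0.7]
finger_gap: 40.1
```

Run:
```python
from h import *
c=wrist(); cv2.imwrite("pics/w2.png",c["img"][:,:,::-1]); o=get_obs(); print(o["time_s"],o["tool_pos"],o["contact_force"])
```

```text
2.7667 [561.60323361 106.54109337  75.68406901] [0.62894954 0.24731143 0.57488039]
```

View pics/w2.png

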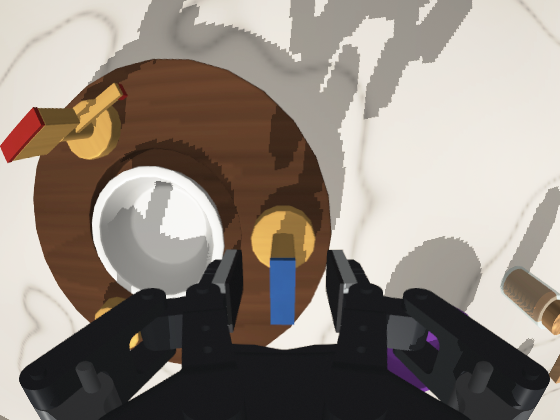

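>>> arm_command:
  increments:
    - [0,0,0,0]
    - [0,0,0,0]
    - [0,0,0,0]
    - [0,0,0,0]
    - [0,0,0,0]
    - [0,0,0,0]
    - [0,0,0,0]
    - [0,0,0,0]
  jaw: 0

```text
time_s: 3.43
tool_pos: [561.4, 106.0, 74.6]
eef_rot: [[0.001, -0.087, 0.996], [-0.0, 0.996, 0.087], [-1.0, -0.0, 0.001]]
contact_force: [2.4, -0.5, 1.1]
finger_gap: 8.9
```

```bash
cat > st.py <<'E'
from h import *
o=get_obs(); print(round(o["time_s"],2),np.round(o["tool_pos"],2),"F",np.round(o["contact_force"],2),"T",np.round(o["wrist_torque"],3),round(float(o["finger_gap"]),1),"j6",round(o["joint_positions"][5],3), "yaw",round(float(np.degrees(np.arctan2(o["eef_rot"][1][1],o["eef_rot"][0][1]))),2))
E
python3 st.py; python3 st.py
```

```text
3.43 [561.45 105.98  74.6 ] F [ 2.37 -0.49  1.12] T [-0.089 -0.568 -0.061] 8.9 j6 0.1 yaw 94.99
3.43 [561.45 105.98  74.6 ] F [ 2.37 -0.49  1.12] T [-0.089 -0.568 -0.061] 8.9 j6 0.1 yaw 94.99
```

>>> arm_command:
  increments:
    - [0.05,0,0,0]
    - [0.1,0,0,0]
    - [0.15,0,0,0]
    - [0.2,0,0,0]
    - [0.25,0,0,0]
    - [0.3,0,0,0]
    - [0.3,0,0,0]

```text
time_s: 4.02
tool_pos: [561.3, 106.0, 71.6]
eef_rot: [[0.001, -0.087, 0.996], [-0.0, 0.996, 0.087], [-1.0, -0.0, 0.001]]
contact_force: [3.3, -1.2, 2.7]
finger_gap: 9.4
```

```bash
python3 st.py
```

```text
4.02 [561.33 105.99  71.61] F [ 3.29 -1.16  2.72] T [-0.292 -0.922 -0.03 ] 9.4 j6 0.1 yaw 94.99
```

>>> arm_command:
  increments:
    - [0.05,0,0,0]
    - [0.1,0,0,0]
    - [0.15,0,0,0]
    - [0.2,0,0,0]
    - [0.2,0,0,0]

```text
time_s: 4.43
tool_pos: [561.3, 106.0, 69.8]
eef_rot: [[0.001, -0.087, 0.996], [-0.0, 0.996, 0.087], [-1.0, -0.0, 0.001]]
contact_force: [3.3, -2.8, 4.1]
finger_gap: 9.1
```

```bash
python3 st.py
```

```text
4.43 [561.33 106.    69.76] F [ 3.31 -2.75  4.06] T [-0.352 -1.033  0.003] 9.1 j6 0.1 yaw 94.99
```

>>> arm_command:
  increments:
    - [0.05,0,0,0]
    - [0.1,0,0,0]
    - [0.15,0,0,0]
    - [0.2,0,0,0]
    - [0.2,0,0,0]

```text
time_s: 4.85
tool_pos: [561.4, 106.0, 68.1]
eef_rot: [[0.002, -0.087, 0.996], [0.0, 0.996, 0.087], [-1.0, -0.0, 0.002]]
contact_force: [3.8, -1.5, 6.5]
finger_gap: 9.1
```

```bash
python3 st.py
```

```text
4.85 [561.37 105.99  68.09] F [ 3.78 -1.46  6.53] T [-0.424 -0.86  -0.026] 9.1 j6 0.1 yaw 94.99
```

>>> arm_command:
  increments:
    - [0.05,0,0,0]
    - [0.1,0,0,0]
    - [0.15,0,0,0]
    - [0.2,0,0,0]
    - [0.25,0,0,0]
    - [0.25,0,0,0]
    - [0.25,0,0,0]

```text
time_s: 5.43
tool_pos: [561.4, 106.0, 66.2]
eef_rot: [[0.002, -0.087, 0.996], [0.0, 0.996, 0.087], [-1.0, -0.0, 0.002]]
contact_force: [2.5, -1.6, 9.8]
finger_gap: 9.1
```

```bash
python3 st.py
```

```text
5.43 [561.41 106.04  66.23] F [ 2.52 -1.62  9.77] T [-0.508 -0.587 -0.011] 9.1 j6 0.1 yaw 94.99
```

>>> arm_command:
  increments:
    - [0.05,0,0,0]
    - [0.1,0,0,0]
    - [0.1,0,0,0]

```text
time_s: 5.68
tool_pos: [561.5, 106.0, 65.4]
eef_rot: [[0.002, -0.087, 0.996], [0.0, 0.996, 0.087], [-1.0, -0.0, 0.002]]
contact_force: [2.6, -2.6, 11.2]
finger_gap: 8.8
```

```bash
python3 st.py
python3 - <<'E'
from h import *
import pickle
a=cv2.imread("pics/w2.png")
m=((a[:,:,0]>1.4*a[:,:,2])&(a[:,:,0]>110)&(a[:,:,0]>1.3*a[:,:,1])).astype(np.uint8)
m[:,330:]=0
ys,xs=np.nonzero(m); print(len(xs),xs.min(),xs.max(),ys.min(),ys.max()); r=cv2.minAreaRect(np.c_[xs,ys].astype(np.float32)); print(r)
c=pickle.load(open("w1.pkl","rb"))
c["P"]=np.array([561.6,106.54,75.68]); 
E0=np.array([[0.001,-0.088,0.996],[0,0.996,0.088],[-1,0,0.001]]); c["E"]=E0
for (u,v) in [(283,259),(283,324),(270,260),(296,260)]: print(atz(wray(c,u,v),103.7))
E
```

```text
5.68 [561.45 106.03  65.37] F [ 2.55 -2.62 11.21] T [-0.485 -0.537 -0.049] 8.8 j6 0.1 yaw 94.99
1592 270 295 260 324
((282.5, 292.0), (64.0, 25.0), 90.0)
[545.51913056 105.94819277 103.7       ]
[575.46891293 108.54910191 103.7       ]
[546.37982154 101.05125831 103.7       ]
[545.51015534 110.91829844 103.7       ]
```

>>> arm_command:
  increments:
    - [0,0,0,0.1]
    - [0,0,-0.01,0.2]
    - [0,0,-0.01,0.3]
    - [0,0,-0.02,0.4]
    - [0,0,-0.02,0.5]
    - [0,0,-0.03,0.6]
    - [0,0,-0.03,0.6]

```text
time_s: 6.27
tool_pos: [561.3, 105.6, 65.5]
eef_rot: [[0.003, 0.494, 0.87], [-0.001, 0.87, -0.494], [-1.0, 0.001, 0.003]]
contact_force: [2.0, -2.1, 11.8]
finger_gap: 8.8
```

```bash
python3 st.py
```

```text
6.27 [561.31 105.58  65.49] F [ 2.01 -2.15 11.77] T [-0.767 -0.596 -0.054] 8.8 j6 0.703 yaw 60.41
```

>>> arm_command:
  increments:
    - [0,0,0,0.1]
    - [0,0,0,0.2]
    - [0,0,0,0.3]
    - [0,0,0,0.4]
    - [0,0,0,0.5]
    - [0,0,0,0.6]
    - [0,0,0,0.7]
    - [0,0,0,0.8]
    - [0,0,0,0.9]
    - [0,0,0,0.97]
    - [0,0,0,0.97]

```text
time_s: 7.18
tool_pos: [560.7, 105.2, 65.3]
eef_rot: [[0.001, 0.996, 0.085], [-0.002, 0.085, -0.996], [-1.0, 0.001, 0.002]]
contact_force: [1.4, -3.8, 11.9]
finger_gap: 9.2
```

```bash
python3 st.py
```

```text
7.18 [560.72 105.16  65.29] F [ 1.4  -3.79 11.92] T [-0.991 -0.367  0.032] 9.2 j6 1.672 yaw 4.87
```

>>> arm_command:
  increments:
    - [-0.1,0,0,0]
    - [-0.2,0,0,0]
    - [-0.3,0,0,0]
    - [-0.4,0,0,0]
    - [-0.5,0,0,0]
    - [-0.6,0,0,0]
    - [-0.6,0,0,0]

```text
time_s: 7.77
tool_pos: [560.6, 105.2, 70.1]
eef_rot: [[0.0, 0.996, 0.087], [-0.002, 0.087, -0.996], [-1.0, 0.0, 0.002]]
contact_force: [3.3, -4.2, 3.5]
finger_gap: 9.0
```

```bash
python3 st.py
```

```text
7.77 [560.57 105.18  70.14] F [ 3.3  -4.21  3.5 ] T [-0.962 -0.982 -0.002] 9.0 j6 1.67 yaw 5.01
```

>>> arm_command:
  increments:
    - [-0.1,0,0,0]
    - [-0.2,0,0,0]
    - [-0.25,0,0,0]
    - [-0.25,0,0,0]
    - [-0.25,0,0,0]

```text
time_s: 8.18
tool_pos: [560.5, 105.2, 71.8]
eef_rot: [[-0.0, 0.996, 0.087], [-0.002, 0.087, -0.996], [-1.0, -0.0, 0.002]]
contact_force: [5.3, -3.8, 1.4]
finger_gap: 8.6
```

```bash
python3 st.py
```

```text
8.18 [560.5  105.19  71.77] F [ 5.31 -3.79  1.35] T [-0.945 -1.213  0.043] 8.6 j6 1.67 yaw 5.01
```

>>> arm_command:
  increments:
    - [-0.25,0,0,0]
    - [-0.25,0,0,0]
    - [-0.25,0,0,0]
    - [-0.25,0,0,0]
    - [-3,0,0,0]
    - [-6,0,0,0]
    - [-9,0,0,0]
    - [-12,0,0,0]
    - [-12,0,0,0]
  jaw: 4

```text
time_s: 8.93
tool_pos: [563.3, 107.0, 198.8]
eef_rot: [[0.01, 0.996, 0.088], [0.003, 0.088, -0.996], [-1.0, 0.01, -0.002]]
contact_force: [0.5, -0.2, 1.1]
finger_gap: 39.9
```

```bash
python3 st.py
python3 - <<'E'
from h import *
import pickle
c=wrist(); cv2.imwrite("pics/w3.png",c["img"][:,:,::-1]);pickle.dump(c,open("w3.pkl","wb"))
E
```

```text
8.93 [563.29 106.99 198.8 ] F [ 0.5  -0.17  1.11] T [ 0.035 -0.041  0.024] 39.9 j6 1.67 yaw 5.07
```

View pics/w3.png

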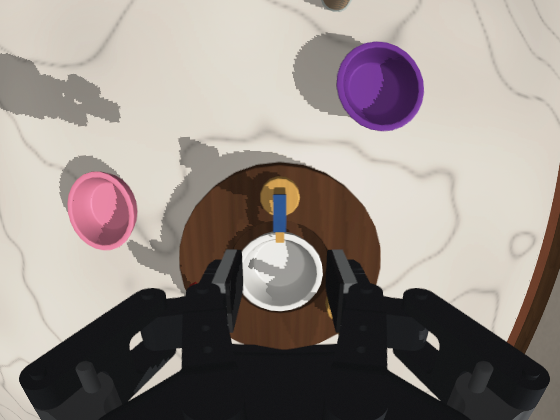

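>>> arm_command:
  increments:
    - [0,0.6,1,-0.12]
    - [0,2,3,-0.24]
    - [0,3.5,6,-0.36]
    - [0,5,9,-0.48]
    - [0,6,11,-0.6]
    - [0,6.64,11.93,-0.72]
    - [0,6.64,11.93,-0.84]
    - [0,6.64,11.93,-0.96]
    - [0,6.64,11.93,-1.08]
    - [0,6.64,11.93,-1.2]
    - [0,6.64,11.93,-1.32]
    - [0,6.64,11.93,-1.44]
    - [0,6.64,11.93,-1.56]
    - [0,6.64,11.93,-1.68]
    - [0,6.64,11.93,-1.8]
    - [0,6.64,11.93,-1.92]
    - [0,6.64,11.93,-2.04]
    - [0,6.64,11.93,-2.16]
    - [0,6.64,11.93,-2.28]
    - [0,6.64,11.93,-2.4]

```text
time_s: 10.65
tool_pos: [635.7, -6.6, 190.0]
eef_rot: [[-0.004, -0.798, 0.603], [0.001, 0.603, 0.798], [-1.0, 0.004, -0.002]]
contact_force: [0.2, 0.0, 0.4]
finger_gap: 40.0
```

>>> arm_command:
  increments:
    - [0,0,0,-0.12]
    - [0,0,0,-0.24]
    - [0,0,0,-0.36]
    - [0,0,0,-0.48]
    - [0,0,0,-0.6]
    - [0,0,0,-0.72]
    - [0,0,0,-0.84]
    - [0,0,0,-0.96]
    - [0,0,0,-1.08]
    - [0,0,0,-1.2]
    - [0,0,0,-1.32]
    - [0,0,0,-1.44]
    - [0,0,0,-1.56]
    - [0,0,0,-1.68]
    - [0,0,0,-1.79]
    - [0,0,0,-1.79]
    - [0,0,0,-1.79]

```text
time_s: 12.07
tool_pos: [636.1, -6.8, 190.6]
eef_rot: [[-0.003, -0.423, -0.906], [0.0, -0.906, 0.423], [-1.0, 0.001, 0.003]]
contact_force: [-0.5, 0.5, -0.2]
finger_gap: 39.7
```

```bash
python3 st.py
python3 - <<'E'
from h import *
import pickle
c=wrist(); cv2.imwrite("pics/w4.png",c["img"][:,:,::-1]);pickle.dump(c,open("w4.pkl","wb"))
E
```

```text
12.07 [636.09  -6.77 190.61] F [-0.52  0.53 -0.15] T [0.021 0.003 0.039] 39.7 j6 -2.715 yaw -115.04
```

View pics/w4.png

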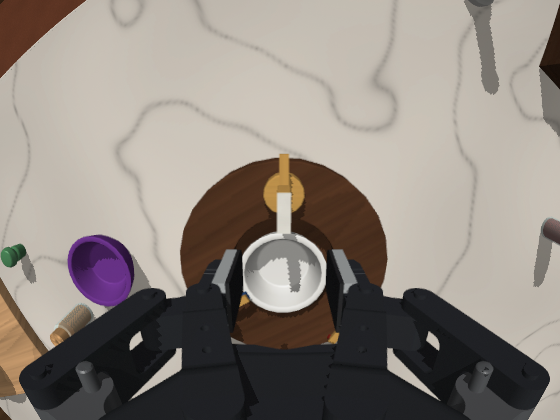

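Run:
```python
import cv2,numpy as np
a=cv2.imread("pics/w4.png")[140:260,240:330]
cv2.imwrite("pics/w4z.png",cv2.resize(a,None,fx=5,fy=5,interpolation=cv2.INTER_CUBIC))
```

```text
(no output)
```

View pics/w4z.png

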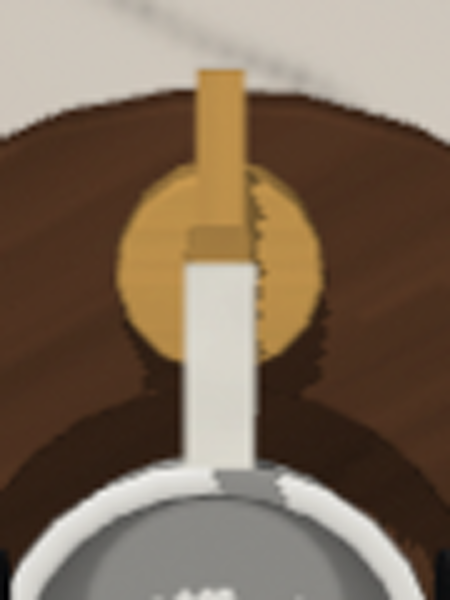

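```bash
cat > m.py <<'E'
from h import *
import pickle,sys
def meas(pk,u0,u1,v0,v1,zs):
    c=pickle.load(open(pk,"rb")); um=(u0+u1)/2
    for z in zs:
        A,B=atz(wray(c,um,v0),z),atz(wray(c,um,v1),z); L,R=atz(wray(c,u0,v0),z),atz(wray(c,u1,v0),z)
        m=(A+B)/2; d=m-c["P"]; e=c["E"].T@d
        print(z,"ctr",np.round(m,1),"len",round(np.linalg.norm(A-B),2),"wid",round(np.linalg.norm(L-R),2),"ang",round(np.degrees(np.arctan2(*(B-A)[1::-1])),1),"tool shift",np.round(e,1))
E
python3 -c "
from m import *
meas('w4.pkl',276.6,291.0,192.2,233.4,[96,100,104,106,108])"
```

```text
96 ctr [636.7  -5.6  96. ] len 32.29 wid 10.69 ang 154.9 tool shift [94.6 -1.4 -0.3]
100 ctr [637.7  -6.1 100. ] len 31.74 wid 10.51 ang 154.9 tool shift [90.6 -1.4 -1.4]
104 ctr [638.7  -6.5 104. ] len 31.2 wid 10.33 ang 154.9 tool shift [86.6 -1.4 -2.5]
106 ctr [639.2  -6.8 106. ] len 30.92 wid 10.24 ang 154.9 tool shift [84.6 -1.4 -3.1]
108 ctr [639.7  -7.  108. ] len 30.65 wid 10.15 ang 154.9 tool shift [82.6 -1.4 -3.6]
```

>>> arm_command:
  increments:
    - [2,-0.14,-0.33,0]
    - [5,-0.14,-0.33,0]
    - [8,-0.14,-0.33,0]
    - [10,-0.14,-0.33,0]
    - [11,-0.14,-0.33,0]
    - [11.35,-0.14,-0.33,0]
    - [11.35,-0.14,-0.33,0]
    - [11.35,-0.14,-0.33,0]
  jaw: 4

```text
time_s: 12.78
tool_pos: [641.6, -7.1, 80.1]
eef_rot: [[0.002, -0.421, -0.907], [0.0, -0.907, 0.421], [-1.0, -0.001, -0.002]]
contact_force: [-0.8, 0.3, 0.5]
finger_gap: 39.8
```

```bash
python3 st.py
python3 - <<'E'
from h import *
import pickle
c=wrist(); cv2.imwrite("pics/w5.png",c["img"][:,:,::-1]);pickle.dump(c,open("w5.pkl","wb"))
E
```

```text
12.78 [641.64  -7.12  80.11] F [-0.82  0.29  0.49] T [0.013 0.037 0.054] 39.8 j6 -2.718 yaw -114.92
```

View pics/w5.png

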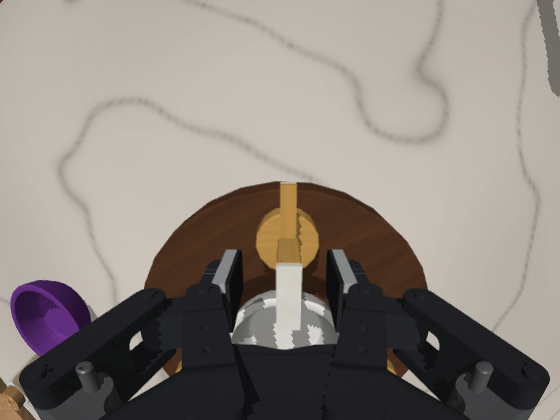

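```bash
python3 -c "
from m import *
a=cv2.imread('pics/w5.png'); r=a[300,262:315].astype(int); print([int(x) for x in r.min(1)])
print(a[250:275,288].min(1), a[330:350,288].min(1))
meas('w5.pkl',276,302,264,346,[103,106,108])
c=pickle.load(open('w5.pkl','rb'))
for v in (10,20,-10,-20):print(wproj(c,c['P']+c['E']@np.array([-5,v,0])))
"
```

```text
[90, 148, 199, 212, 224, 222, 221, 221, 221, 221, 220, 220, 220, 217, 203, 194, 194, 194, 194, 194, 194, 194, 194, 194, 194, 194, 194, 194, 194, 194, 194, 194, 194, 194, 194, 194, 194, 194, 194, 150, 133, 133, 127, 115, 152, 173, 153, 140, 135, 130, 127, 126, 125]
[ 62  62  62  63  62  62  63  62  62  63  64  63  89 140 167 170 183 195
 195 195 194 194 194 195 195] [199 202 202 202 203 202 202 202 202 202 202 202 202 202 202 202 203 203
 187  97]
103 ctr [632.7  -4.  103. ] len 41.74 wid 10.41 ang 155.5 tool shift [-22.9   0.9   9.4]
106 ctr [634.4  -4.8 106. ] len 40.69 wid 10.15 ang 155.5 tool shift [-25.9   0.9   7.5]
108 ctr [635.6  -5.3 108. ] len 39.99 wid 9.97 ang 155.5 tool shift [-27.9   0.9   6.2]
[308.13117696 270.62012031]
[329.43797748 270.34707431]
[265.08525378 270.65778384]
[243.71749631 270.42125246]
```

```bash
python3 -c "
from m import *
c=pickle.load(open('w5.pkl','rb'))
for z in (105,106,107):
  A=atz(wray(c,289,263.5),z); X=A+15*np.array([np.cos(np.radians(155)),np.sin(np.radians(155)),0]); print(A,X,c['E'].T@(X-c['P']))
"; python3 st.py
```

```text
[652.7224657  -13.14012772 105.        ] [639.1278489   -6.80085379 105.        ] [-24.89268277   0.74626427   2.36867967]
[653.13471102 -13.31506103 106.        ] [639.54009421  -6.9757871  106.        ] [-25.89178776   0.73029263   1.91914437]
[653.54695633 -13.48999434 107.        ] [639.95233953  -7.15072041 107.        ] [-26.89089275   0.71432098   1.46960906]
12.83 [642.01  -7.13  80.65] F [0.2  0.74 0.49] T [-0.031  0.024 -0.024] 39.8 j6 -2.718 yaw -114.91
```

>>> arm_command:
  increments:
    - [0.1,0.1,0.1,0]
    - [0.2,0.1,0.2,0]
    - [0.2,0.1,0.2,0]

```text
time_s: 13.08
tool_pos: [638.6, -7.2, 77.6]
eef_rot: [[0.001, -0.421, -0.907], [0.0, -0.907, 0.421], [-1.0, -0.001, -0.001]]
contact_force: [0.2, -0.1, -0.3]
finger_gap: 40.1
```

>>> arm_command:
  increments:
    - [0,0,0,0]
    - [0,0,0,0]
    - [0,0,0,0]
    - [0,0,0,0]
    - [0,0,0,0]
    - [0,0,0,0]
    - [0,0,0,0]
    - [0,0,0,0]
  jaw: 0

```text
time_s: 13.75
tool_pos: [638.4, -7.4, 76.8]
eef_rot: [[0.0, -0.421, -0.907], [-0.0, -0.907, 0.421], [-1.0, 0.0, -0.0]]
contact_force: [-0.6, -0.5, 0.7]
finger_gap: 9.2
```

```bash
python3 st.py
```

```text
13.75 [638.44  -7.37  76.82] F [-0.63 -0.5   0.69] T [-0.246  0.096 -0.007] 9.2 j6 -2.718 yaw -114.9
```

>>> arm_command:
  increments:
    - [0.05,0,0,0]
    - [0.1,0,0,0]
    - [0.15,0,0,0]
    - [0.2,0,0,0]
    - [0.25,0,0,0]
    - [0.3,0,0,0]
    - [0.3,0,0,0]

```text
time_s: 14.33
tool_pos: [638.4, -7.3, 73.6]
eef_rot: [[-0.0, -0.421, -0.907], [-0.0, -0.907, 0.421], [-1.0, 0.0, 0.0]]
contact_force: [0.3, -1.4, -0.6]
finger_gap: 8.9
```

```bash
python3 st.py
```

```text
14.33 [638.39  -7.32  73.6 ] F [ 0.25 -1.38 -0.6 ] T [-0.418 -0.05  -0.02 ] 8.9 j6 -2.718 yaw -114.89
```

>>> arm_command:
  increments:
    - [0.05,0,0,0]
    - [0.1,0,0,0]
    - [0.15,0,0,0]
    - [0.2,0,0,0]
    - [0.25,0,0,0]
    - [0.25,0,0,0]

```text
time_s: 14.83
tool_pos: [638.4, -7.3, 71.2]
eef_rot: [[-0.0, -0.421, -0.907], [-0.0, -0.907, 0.421], [-1.0, 0.0, -0.0]]
contact_force: [-0.9, -2.1, -0.2]
finger_gap: 9.2
```

```bash
python3 st.py
```

```text
14.83 [638.4   -7.3   71.17] F [-0.94 -2.06 -0.18] T [-0.587 -0.027  0.045] 9.2 j6 -2.718 yaw -114.89
```

>>> arm_command:
  increments:
    - [0.05,0,0,0]
    - [0.1,0,0,0]
    - [0.15,0,0,0]
    - [0.15,0,0,0]

```text
time_s: 15.17
tool_pos: [638.5, -7.3, 70.0]
eef_rot: [[0.0, -0.421, -0.907], [-0.0, -0.907, 0.421], [-1.0, 0.0, -0.0]]
contact_force: [-0.7, -2.2, 1.6]
finger_gap: 9.2
```

```bash
python3 st.py
```

```text
15.17 [638.49  -7.27  70.04] F [-0.69 -2.21  1.57] T [-0.607  0.293 -0.038] 9.2 j6 -2.718 yaw -114.89
```

>>> arm_command:
  increments:
    - [0.05,0,0,0]
    - [0.1,0,0,0]
    - [0.1,0,0,0]

```text
time_s: 15.42
tool_pos: [638.5, -7.3, 69.1]
eef_rot: [[0.0, -0.421, -0.907], [-0.0, -0.907, 0.421], [-1.0, 0.0, -0.0]]
contact_force: [-1.0, -2.8, 3.8]
finger_gap: 9.3
```

```bash
python3 st.py
```

```text
15.42 [638.48  -7.29  69.08] F [-0.97 -2.81  3.83] T [-0.634  0.292 -0.038] 9.3 j6 -2.718 yaw -114.89
```

>>> arm_command:
  increments:
    - [0.05,0,0,0]
    - [0.1,0,0,0]
    - [0.15,0,0,0]
    - [0.2,0,0,0]
    - [0.25,0,0,0]
    - [0.25,0,0,0]

```text
time_s: 15.92
tool_pos: [638.5, -7.3, 66.9]
eef_rot: [[0.001, -0.421, -0.907], [-0.0, -0.907, 0.421], [-1.0, -0.0, -0.001]]
contact_force: [-1.6, -2.6, 6.5]
finger_gap: 9.1
```

```bash
python3 st.py
```

```text
15.92 [638.54  -7.28  66.93] F [-1.57 -2.61  6.52] T [-0.646  0.571 -0.043] 9.1 j6 -2.718 yaw -114.89
```

>>> arm_command:
  increments:
    - [0.05,0,0,0]
    - [0.1,0,0,0]
    - [0.15,0,0,0]
    - [0.2,0,0,0]
    - [0.25,0,0,0]
    - [0.25,0,0,0]

```text
time_s: 16.42
tool_pos: [638.6, -7.3, 65.1]
eef_rot: [[0.001, -0.421, -0.907], [-0.0, -0.907, 0.421], [-1.0, -0.0, -0.001]]
contact_force: [-4.1, -2.4, 9.7]
finger_gap: 9.1
```

```bash
python3 st.py
```

```text
16.42 [638.57  -7.28  65.06] F [-4.12 -2.39  9.69] T [-0.722  0.867 -0.038] 9.1 j6 -2.718 yaw -114.89
```

>>> arm_command:
  increments:
    - [0.05,0,0,0]
    - [0.1,0,0,0]
    - [0.1,0,0,0]

```text
time_s: 16.67
tool_pos: [638.6, -7.3, 64.3]
eef_rot: [[0.001, -0.421, -0.907], [-0.0, -0.907, 0.421], [-1.0, -0.0, -0.001]]
contact_force: [-4.4, -3.0, 9.0]
finger_gap: 9.2
```

```bash
python3 st.py
```

```text
16.67 [638.61  -7.3   64.3 ] F [-4.4  -2.96  8.96] T [-0.629  0.961 -0.04 ] 9.2 j6 -2.718 yaw -114.89
```

>>> arm_command:
  increments:
    - [0,0,0,0.1]
    - [0,0,0,0.2]
    - [0,-0.02,0,0.3]
    - [0,-0.02,0,0.4]
    - [0,-0.03,0,0.5]
    - [0,-0.03,0,0.6]
    - [0,-0.03,0,0.6]

```text
time_s: 17.25
tool_pos: [639.1, -6.7, 64.6]
eef_rot: [[0.002, -0.861, -0.508], [0.0, -0.508, 0.861], [-1.0, -0.002, -0.001]]
contact_force: [-2.6, -2.5, 10.4]
finger_gap: 9.7
```

```bash
python3 st.py
```

```text
17.25 [639.12  -6.72  64.58] F [-2.65 -2.54 10.43] T [-0.524  0.855 -0.103] 9.7 j6 -2.115 yaw -149.45
```

>>> arm_command:
  increments:
    - [0,0,0,0.1]
    - [0,0,0,0.2]
    - [0,0,0,0.3]
    - [0,0,0,0.4]
    - [0,0,0,0.5]
    - [0,0,0,0.6]
    - [0,0,0,0.7]
    - [0,0,0,0.8]
    - [0,0,0,0.9]
    - [0,0,0,0.97]
    - [0,0,0,0.97]

```text
time_s: 18.17
tool_pos: [640.3, -6.7, 64.9]
eef_rot: [[0.004, -0.907, 0.422], [0.0, 0.422, 0.907], [-1.0, -0.004, 0.002]]
contact_force: [-0.9, -1.6, 10.5]
finger_gap: 9.2
```

```bash
python3 st.py
```

```text
18.17 [640.28  -6.67  64.92] F [-0.88 -1.57 10.45] T [-0.522  0.298 -0.044] 9.2 j6 -1.146 yaw 155.03
```

Lateral force is small. Now let it up.

>>> arm_command:
  increments:
    - [-0.1,0,0,0]
    - [-0.2,0,0,0]
    - [-0.3,0,0,0]
    - [-0.4,0,0,0]
    - [-0.5,0,0,0]
    - [-0.6,0,0,0]
    - [-0.7,0,0,0]
    - [-0.7,0,0,0]

```text
time_s: 18.83
tool_pos: [640.0, -6.7, 70.1]
eef_rot: [[0.003, -0.908, 0.42], [0.0, 0.42, 0.908], [-1.0, -0.002, 0.002]]
contact_force: [4.9, -1.4, 2.1]
finger_gap: 9.4
```

```bash
python3 st.py
```

```text
18.83 [639.98  -6.69  70.14] F [ 4.92 -1.37  2.15] T [-0.388 -1.017 -0.019] 9.4 j6 -1.148 yaw 155.16
```

>>> arm_command:
  increments:
    - [-0.1,0,0,0]
    - [-0.15,0,0,0]
    - [-0.15,0,0,0]

```text
time_s: 19.08
tool_pos: [639.9, -6.7, 70.9]
eef_rot: [[0.002, -0.908, 0.42], [0.0, 0.42, 0.908], [-1.0, -0.002, 0.001]]
contact_force: [5.5, -1.7, -1.1]
finger_gap: 9.2
```

```bash
python3 st.py
```

```text
19.08 [639.92  -6.67  70.92] F [ 5.51 -1.66 -1.12] T [-0.335 -1.427  0.01 ] 9.2 j6 -1.148 yaw 155.17
```

>>> arm_command:
  increments:
    - [-0.15,0,0,0]
    - [-0.15,0,0,0]
    - [-0.15,0,0,0]
    - [-0.15,0,0,0]
    - [-0.15,0,0,0]
    - [-0.15,0,0,0]
  jaw: 4

```text
time_s: 19.58
tool_pos: [638.1, -6.8, 72.5]
eef_rot: [[-0.001, -0.907, 0.42], [0.0, 0.42, 0.907], [-1.0, 0.001, -0.0]]
contact_force: [0.1, -0.5, 1.0]
finger_gap: 40.2
```

```bash
python3 st.py
python3 - <<'E'
from h import *
import pickle
c=wrist(); cv2.imwrite("pics/w6.png",c["img"][:,:,::-1]);pickle.dump(c,open("w6.pkl","wb"))
s=vision.capture("scene"); cv2.imwrite("pics/s6.png",cv2.resize(s["img"][150:280,230:370,::-1],None,fx=4,fy=4,interpolation=cv2.INTER_CUBIC))
E
```

```text
19.58 [638.07  -6.79  72.5 ] F [ 0.08 -0.49  1.05] T [-0.016  0.004 -0.012] 40.2 j6 -1.148 yaw 155.16
```

View pics/w6.png

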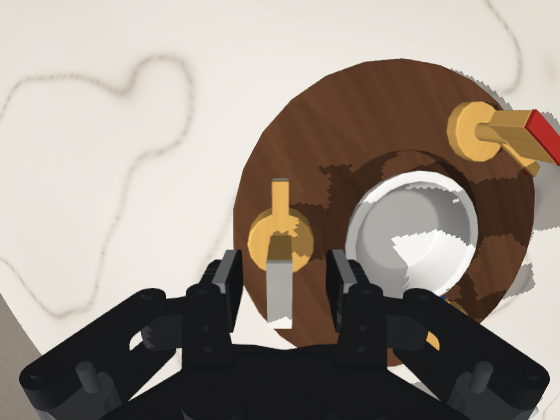

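View pics/s6.png

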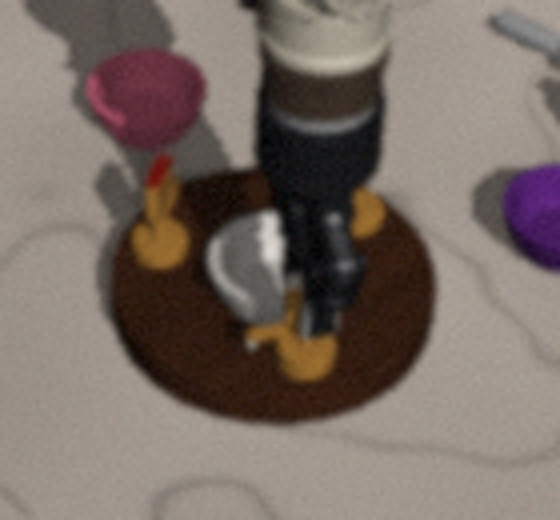

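```bash
python3 -c "
from m import *
meas('w6.pkl',267,292,263,328,[97,98,100,102,104,106])"
```

```text
97 ctr [641.1  -3.9  97. ] len 31.44 wid 9.86 ang 64.8 tool shift [-24.5  -1.5   3.9]
98 ctr [640.8  -4.4  98. ] len 31.17 wid 9.78 ang 64.8 tool shift [-25.5  -1.5   3.3]
100 ctr [640.3  -5.5 100. ] len 30.63 wid 9.61 ang 64.8 tool shift [-27.5  -1.5   2.1]
102 ctr [639.8  -6.5 102. ] len 30.1 wid 9.44 ang 64.8 tool shift [-29.5  -1.4   1. ]
104 ctr [639.3  -7.6 104. ] len 29.56 wid 9.27 ang 64.8 tool shift [-31.5  -1.4  -0.2]
106 ctr [638.8  -8.6 106. ] len 29.03 wid 9.11 ang 64.8 tool shift [-33.5  -1.4  -1.4]
```

>>> arm_command:
  increments:
    - [0,-0.1,0.05,0]
    - [0,-0.15,0.05,0]
    - [0,-0.15,0.05,0]

```text
time_s: 19.93
tool_pos: [640.3, -7.1, 72.9]
eef_rot: [[0.0, -0.907, 0.42], [0.0, 0.42, 0.907], [-1.0, -0.0, 0.0]]
contact_force: [-0.1, -1.2, -0.1]
finger_gap: 39.9
```

>>> arm_command:
  increments:
    - [0,0,0,0]
    - [0,0,0,0]
    - [0,0,0,0]
    - [0,0,0,0]
    - [0,0,0,0]
    - [0,0,0,0]
    - [0,0,0,0]
    - [0,0,0,0]
  jaw: 0

```text
time_s: 20.6
tool_pos: [640.1, -7.1, 72.8]
eef_rot: [[0.0, -0.907, 0.42], [-0.0, 0.42, 0.907], [-1.0, -0.0, -0.0]]
contact_force: [-0.3, 0.8, -0.0]
finger_gap: 9.1
```

```bash
python3 st.py
```

```text
20.6 [640.12  -7.11  72.81] F [-0.32  0.76 -0.04] T [ 0.017 -0.026 -0.041] 9.1 j6 -1.148 yaw 155.16
```

>>> arm_command:
  increments:
    - [0.05,0,0,0]
    - [0.1,0,0,0]
    - [0.15,0,0,0]
    - [0.2,0,0,0]
    - [0.2,0,0,0]

```text
time_s: 21.02
tool_pos: [640.2, -7.1, 71.2]
eef_rot: [[0.0, -0.907, 0.42], [-0.0, 0.42, 0.907], [-1.0, -0.0, 0.0]]
contact_force: [-1.1, -0.8, 3.2]
finger_gap: 8.8
```

```bash
python3 st.py
```

```text
21.02 [640.2   -7.09  71.2 ] F [-1.1  -0.81  3.19] T [-0.045  0.238 -0.054] 8.8 j6 -1.148 yaw 155.16
```

>>> arm_command:
  increments:
    - [0.05,0,0,0]
    - [0.1,0,0,0]
    - [0.15,0,0,0]
    - [0.2,0,0,0]
    - [0.2,0,0,0]

```text
time_s: 21.43
tool_pos: [640.2, -7.1, 69.4]
eef_rot: [[0.001, -0.907, 0.42], [0.0, 0.42, 0.907], [-1.0, -0.0, 0.0]]
contact_force: [-2.3, 0.4, 5.5]
finger_gap: 9.0
```

```bash
python3 st.py
```

```text
21.43 [640.24  -7.1   69.35] F [-2.33  0.42  5.52] T [-0.044  0.543 -0.068] 9.0 j6 -1.148 yaw 155.16
```

>>> arm_command:
  increments:
    - [0.05,0,0,0]
    - [0.1,0,0,0]
    - [0.15,0,0,0]
    - [0.15,0,0,0]

```text
time_s: 21.77
tool_pos: [640.3, -7.1, 68.2]
eef_rot: [[0.001, -0.907, 0.42], [0.0, 0.42, 0.907], [-1.0, -0.001, 0.0]]
contact_force: [-2.5, 0.0, 7.7]
finger_gap: 9.1
```

```bash
python3 st.py
```

```text
21.77 [640.27  -7.08  68.22] F [-2.54  0.01  7.7 ] T [-0.025  0.682 -0.091] 9.1 j6 -1.148 yaw 155.16
```

>>> arm_command:
  increments:
    - [0.05,0,0,0]
    - [0.1,0,0,0]
    - [0.15,0,0,0]
    - [0.2,0,0,0]
    - [0.2,0,0,0]

```text
time_s: 22.18
tool_pos: [640.3, -7.1, 66.7]
eef_rot: [[0.001, -0.907, 0.42], [-0.0, 0.42, 0.907], [-1.0, -0.001, 0.0]]
contact_force: [-3.9, -0.1, 9.9]
finger_gap: 9.2
```

```bash
python3 st.py
```

```text
22.18 [640.33  -7.1   66.74] F [-3.89 -0.1   9.86] T [ 0.015  0.905 -0.03 ] 9.2 j6 -1.148 yaw 155.16
```

>>> arm_command:
  increments:
    - [0.05,0,0,0]
    - [0.08,0,0,0]
    - [0.08,0,0,0]

```text
time_s: 22.43
tool_pos: [640.3, -7.1, 66.1]
eef_rot: [[0.001, -0.907, 0.42], [-0.0, 0.42, 0.907], [-1.0, -0.001, 0.0]]
contact_force: [-3.9, -0.3, 11.2]
finger_gap: 8.9
```

```bash
python3 st.py
```

```text
22.43 [640.29  -7.11  66.11] F [-3.91 -0.3  11.21] T [-0.036  0.937  0.007] 8.9 j6 -1.148 yaw 155.16
```

>>> arm_command:
  increments:
    - [0,0,0,0.1]
    - [0,0,0,0.2]
    - [0,0,0,0.3]
    - [0,0,0,0.4]
    - [0,0,0,0.5]
    - [0,0,0,0.6]
    - [0,0,0,0.6]

```text
time_s: 23.02
tool_pos: [640.8, -7.4, 66.4]
eef_rot: [[0.002, -0.509, 0.861], [-0.001, 0.861, 0.509], [-1.0, -0.002, 0.002]]
contact_force: [-3.2, -0.3, 10.8]
finger_gap: 8.8
```

```bash
python3 st.py
```

```text
23.02 [640.76  -7.44  66.4 ] F [-3.2  -0.29 10.76] T [-0.184  0.759 -0.004] 8.8 j6 -0.545 yaw 120.58
```

>>> arm_command:
  increments:
    - [0,0,0,0.1]
    - [0,0,0,0.2]
    - [0,0,0,0.3]
    - [0,0,0,0.4]
    - [0,0,0,0.5]
    - [0,0,0,0.6]
    - [0,0,0,0.7]
    - [0,0,0,0.8]
    - [0,0,0,0.9]
    - [0,0,0,0.97]
    - [0,0,0,0.97]

```text
time_s: 23.93
tool_pos: [640.8, -8.3, 66.4]
eef_rot: [[0.002, 0.422, 0.906], [-0.002, 0.906, -0.422], [-1.0, -0.001, 0.003]]
contact_force: [-2.7, -2.3, 10.2]
finger_gap: 9.1
```

```bash
python3 st.py
```

```text
23.93 [640.78  -8.32  66.39] F [-2.73 -2.3  10.21] T [-0.635  0.766 -0.043] 9.1 j6 0.424 yaw 65.02
```

>>> arm_command:
  increments:
    - [-0.1,0,0,0]
    - [-0.2,0,0,0]
    - [-0.3,0,0,0]
    - [-0.4,0,0,0]
    - [-0.5,0,0,0]
    - [-0.6,0,0,0]
    - [-0.7,0,0,0]
    - [-0.7,0,0,0]

```text
time_s: 24.6
tool_pos: [640.6, -8.1, 71.7]
eef_rot: [[0.001, 0.42, 0.907], [-0.002, 0.907, -0.42], [-1.0, -0.001, 0.002]]
contact_force: [0.5, -4.1, 2.9]
finger_gap: 9.0
```

```bash
python3 st.py
```

```text
24.6 [640.6   -8.15  71.72] F [ 0.5  -4.14  2.91] T [-1.068 -0.097 -0.062] 9.0 j6 0.422 yaw 65.16
```

>>> arm_command:
  increments:
    - [-0.1,0,0,0]
    - [-0.15,0,0,0]
    - [-0.15,0,0,0]

```text
time_s: 24.85
tool_pos: [640.5, -8.1, 72.4]
eef_rot: [[0.0, 0.42, 0.908], [-0.002, 0.908, -0.42], [-1.0, -0.002, 0.001]]
contact_force: [1.9, -5.4, -0.7]
finger_gap: 9.4
```

>>> arm_command:
  increments:
    - [0,0,0,0]
    - [0,0,0,0]
    - [0,0,0,0]
    - [0,0,0,0]
    - [0,0,0,0]
    - [-3,0,0,0]
    - [-6,0,0,0]
    - [-9,0,0,0]
    - [-12,0,0,0]
    - [-12,0,0,0]
    - [-12,0,0,0]
  jaw: 4

```text
time_s: 25.77
tool_pos: [641.7, -6.8, 196.0]
eef_rot: [[0.006, 0.419, 0.908], [0.0, 0.908, -0.419], [-1.0, 0.003, 0.005]]
contact_force: [0.2, 0.6, 0.5]
finger_gap: 40.2
```

```bash
python3 st.py
python3 - <<'E'
from h import *
import pickle
c=wrist(); cv2.imwrite("pics/w7.png",c["img"][:,:,::-1]);pickle.dump(c,open("w7.pkl","wb"))
E
```

```text
25.77 [641.68  -6.8  195.97] F [0.19 0.59 0.47] T [0.055 0.019 0.014] 40.2 j6 0.422 yaw 65.22
```

View pics/w7.png

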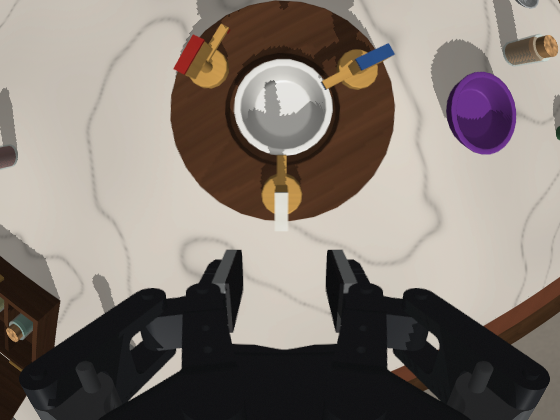

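>>> arm_command:
  increments:
    - [0,-1,-2,0.08]
    - [0,-2.5,-5,0.18]
    - [0,-4.5,-8,0.3]
    - [0,-6,-10.5,0.4]
    - [0,-6.7,-11.8,0.48]
    - [0,-6.9,-12.1,0.52]
    - [0,-6.9,-12.1,0.52]
    - [0,-6.9,-12.1,0.52]
    - [0,-6.9,-12.1,0.52]

```text
time_s: 26.57
tool_pos: [501.4, -18.9, 192.2]
eef_rot: [[-0.001, 0.814, 0.58], [0.0, 0.58, -0.814], [-1.0, -0.001, -0.001]]
contact_force: [-0.3, 0.1, -0.3]
finger_gap: 40.2
```

```bash
python3 st.py
python3 - <<'E'
from h import *
import pickle
c=wrist(); cv2.imwrite("pics/w8.png",c["img"][:,:,::-1]);pickle.dump(c,open("w8.pkl","wb"))
cv2.imwrite("pics/w8z.png",cv2.resize(c["img"][130:270,210:350,::-1],None,fx=4,fy=4,interpolation=cv2.INTER_CUBIC))
a=c["img"].astype(int); m=(a[:,:,0]>100)&(a[:,:,0]>2.5*a[:,:,1])&(a[:,:,0]>2.5*a[:,:,2])
m[:,:230]=0;m[:,340:]=0
ys,xs=np.nonzero(m); print(len(xs),cv2.minAreaRect(np.c_[xs,ys].astype(np.float32)),xs.min(),xs.max(),ys.min(),ys.max())
E
```

```text
26.57 [501.4  -18.87 192.16] F [-0.29  0.07 -0.32] T [-0.035 -0.011 -0.004] 40.2 j6 0.914 yaw 35.47
518 ((283.5, 216.0), (38.0, 13.0), 90.0) 277 290 197 235
```

View pics/w8.png

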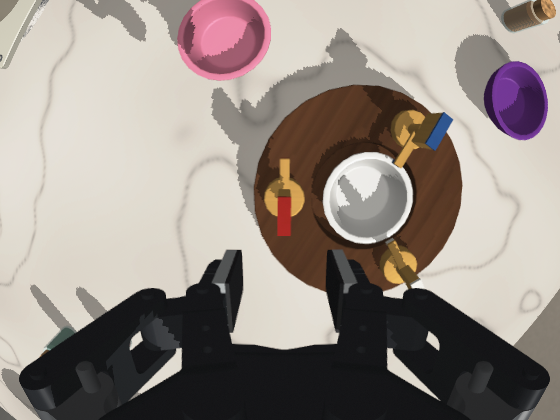

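```bash
python3 -c "
from m import *
meas('w8.pkl',277,291,197,236,[94,97,98.8,101,104])"
```

```text
94 ctr [503.3 -20.1  94. ] len 31.17 wid 10.58 ang -54.5 tool shift [98.2  0.9  2.2]
97 ctr [502.8 -19.4  97. ] len 30.78 wid 10.45 ang -54.5 tool shift [95.2  0.9  1.3]
98.8 ctr [502.5 -19.   98.8] len 30.55 wid 10.37 ang -54.5 tool shift [93.4  0.9  0.8]
101 ctr [502.1 -18.5 101. ] len 30.26 wid 10.28 ang -54.5 tool shift [91.2  0.9  0.2]
104 ctr [501.6 -17.8 104. ] len 29.87 wid 10.14 ang -54.5 tool shift [88.2  0.9 -0.7]
```

>>> arm_command:
  increments:
    - [2,0.05,0.08,0]
    - [5,0.05,0.08,0]
    - [8,0.05,0.08,0]
    - [10.5,0.05,0.08,0]
    - [11.6,0.05,0.08,0]
    - [12,0.05,0.08,0]
    - [12.05,0.05,0.08,0]
    - [12.05,0.05,0.08,0]
    - [12.05,0.05,0.08,0]
    - [12.05,0.05,0.08,0]
    - [12.05,0.05,0.08,0]

```text
time_s: 27.53
tool_pos: [503.1, -19.4, 73.6]
eef_rot: [[0.002, 0.815, 0.579], [-0.0, 0.579, -0.815], [-1.0, 0.002, 0.001]]
contact_force: [-0.7, 0.8, -0.2]
finger_gap: 40.2
```

```bash
python3 st.py
python3 - <<'E'
from h import *
import pickle
c=wrist(); cv2.imwrite("pics/w9.png",c["img"][:,:,::-1]);pickle.dump(c,open("w9.pkl","wb"))
a=c["img"].astype(int); m=(a[:,:,0]>100)&(a[:,:,0]>2.5*a[:,:,1])&(a[:,:,0]>2.5*a[:,:,2])
m[:,:230]=0;m[:,340:]=0
ys,xs=np.nonzero(m); print(len(xs),xs.min(),xs.max(),ys.min(),ys.max())
from m import meas
meas('w9.pkl',xs.min(),xs.max()+1,ys.min(),ys.max()+1,[97,98.8,101,103])
E
```

```text
27.53 [503.12 -19.38  73.61] F [-0.7   0.84 -0.16] T [0.066 0.003 0.015] 40.2 j6 0.914 yaw 35.41
1598 268 293 260 325
97 ctr [503.4 -20.6  97. ] len 31.92 wid 10.31 ang -54.8 tool shift [-23.4  -0.4   1.2]
98.8 ctr [502.8 -19.7  98.8] len 31.44 wid 10.15 ang -54.8 tool shift [-25.2  -0.4   0.1]
101 ctr [502.1 -18.7 101. ] len 30.85 wid 9.96 ang -54.8 tool shift [-27.4  -0.4  -1.1]
103 ctr [501.4 -17.7 103. ] len 30.31 wid 9.78 ang -54.8 tool shift [-29.4  -0.4  -2.3]
```

View pics/w9.png

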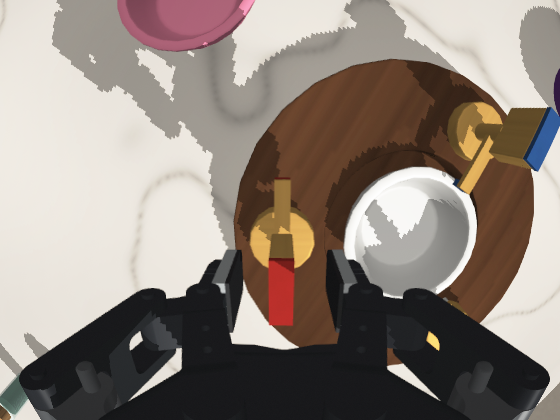

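>>> arm_command:
  increments:
    - [0.1,-0.05,0,0]
    - [0.1,-0.05,0,0]
    - [0.1,-0.05,0,0]
    - [0.1,-0.05,0,0]

```text
time_s: 27.92
tool_pos: [501.8, -19.7, 71.6]
eef_rot: [[0.0, 0.815, 0.579], [0.0, 0.579, -0.815], [-1.0, 0.0, 0.0]]
contact_force: [-0.2, 0.1, -0.0]
finger_gap: 40.1
```

>>> arm_command:
  increments:
    - [0,0,0,0]
    - [0,0,0,0]
    - [0,0,0,0]
    - [0,0,0,0]
    - [0,0,0,0]
    - [0,0,0,0]
    - [0,0,0,0]
    - [0,0,0,0]
  jaw: 0

```text
time_s: 28.58
tool_pos: [501.8, -19.7, 71.5]
eef_rot: [[-0.0, 0.815, 0.579], [-0.0, 0.579, -0.815], [-1.0, -0.0, -0.0]]
contact_force: [-0.5, 0.3, 0.2]
finger_gap: 8.9
```

```bash
python3 st.py
```

```text
28.58 [501.77 -19.65  71.49] F [-0.54  0.28  0.17] T [-0.08   0.066 -0.001] 8.9 j6 0.914 yaw 35.41
```

>>> arm_command:
  increments:
    - [0.05,0,0,0]
    - [0.1,0,0,0]
    - [0.15,0,0,0]
    - [0.2,0,0,0]
    - [0.25,0,0,0]
    - [0.3,0,0,0]
    - [0.3,0,0,0]

```text
time_s: 29.17
tool_pos: [501.7, -19.7, 68.4]
eef_rot: [[-0.0, 0.815, 0.579], [-0.0, 0.579, -0.815], [-1.0, -0.0, -0.0]]
contact_force: [-0.6, -1.2, -0.1]
finger_gap: 9.2
```

```bash
python3 st.py
```

```text
29.17 [501.72 -19.68  68.36] F [-0.57 -1.25 -0.07] T [-0.112  0.038  0.005] 9.2 j6 0.914 yaw 35.41
```

>>> arm_command:
  increments:
    - [0.05,0,0,0]
    - [0.1,0,0,0]
    - [0.15,0,0,0]
    - [0.2,0,0,0]
    - [0.2,0,0,0]

```text
time_s: 29.58
tool_pos: [501.8, -19.7, 66.7]
eef_rot: [[0.0, 0.815, 0.579], [-0.0, 0.579, -0.815], [-1.0, 0.0, 0.0]]
contact_force: [-1.9, -0.5, 4.2]
finger_gap: 8.6
```

```bash
python3 st.py
```

```text
29.58 [501.82 -19.68  66.7 ] F [-1.92 -0.54  4.25] T [-0.125  0.42  -0.033] 8.6 j6 0.914 yaw 35.41
```

>>> arm_command:
  increments:
    - [0.05,0,0,0]
    - [0.1,0,0,0]
    - [0.15,0,0,0]
    - [0.2,0,0,0]
    - [0.25,0,0,0]
    - [0.25,0,0,0]

```text
time_s: 30.08
tool_pos: [501.8, -19.7, 64.4]
eef_rot: [[0.0, 0.815, 0.579], [-0.0, 0.579, -0.815], [-1.0, 0.0, 0.0]]
contact_force: [-2.7, -0.7, 7.0]
finger_gap: 9.1
```

```bash
python3 st.py
```

```text
30.08 [501.85 -19.67  64.43] F [-2.74 -0.67  6.98] T [-0.189  0.681 -0.003] 9.1 j6 0.914 yaw 35.41
```

>>> arm_command:
  increments:
    - [0.05,0,0,0]
    - [0.1,0,0,0]
    - [0.15,0,0,0]
    - [0.2,0,0,0]
    - [0.2,0,0,0]

```text
time_s: 30.5
tool_pos: [501.9, -19.7, 62.8]
eef_rot: [[0.001, 0.815, 0.579], [-0.0, 0.579, -0.815], [-1.0, 0.0, 0.0]]
contact_force: [-3.0, -0.9, 9.8]
finger_gap: 8.9
```

```bash
python3 st.py
```

```text
30.5 [501.9  -19.68  62.78] F [-2.95 -0.94  9.76] T [-0.162  0.884 -0.004] 8.9 j6 0.914 yaw 35.41
```

>>> arm_command:
  increments:
    - [0.05,0,0,0]
    - [0.08,0,0,0]
    - [0.08,0,0,0]

```text
time_s: 30.75
tool_pos: [502.0, -19.7, 62.2]
eef_rot: [[0.001, 0.815, 0.579], [-0.0, 0.579, -0.815], [-1.0, 0.001, 0.001]]
contact_force: [-4.3, -0.5, 10.8]
finger_gap: 9.5
```

```bash
python3 st.py
```

```text
30.75 [501.95 -19.7   62.19] F [-4.29 -0.52 10.83] T [-0.122  0.958 -0.012] 9.5 j6 0.914 yaw 35.4
```

>>> arm_command:
  increments:
    - [0,0,0,0.1]
    - [0,0,0,0.2]
    - [0,0,0,0.3]
    - [0,0,0,0.4]
    - [0,0,0,0.5]
    - [0,0,0,0.6]
    - [0,0,0,0.6]

```text
time_s: 31.33
tool_pos: [501.8, -19.7, 62.2]
eef_rot: [[0.001, 1.0, 0.015], [-0.0, 0.015, -1.0], [-1.0, 0.001, 0.0]]
contact_force: [-4.1, -1.3, 10.5]
finger_gap: 9.1
```

```bash
python3 st.py
```

```text
31.33 [501.84 -19.71  62.21] F [-4.11 -1.29 10.46] T [-0.143  0.972 -0.03 ] 9.1 j6 1.517 yaw 0.84
```

>>> arm_command:
  increments:
    - [0,0,0,0.1]
    - [0,0,0,0.2]
    - [0,0,0,0.3]
    - [0,0,0,0.4]
    - [0,0,0,0.5]
    - [0,0,0,0.6]
    - [0,0,0,0.7]
    - [0,0,0,0.8]
    - [0,0,0,0.9]
    - [0,0,0,0.97]
    - [0,0,0,0.97]

```text
time_s: 32.25
tool_pos: [501.7, -19.7, 62.2]
eef_rot: [[0.0, 0.578, -0.816], [-0.0, -0.816, -0.578], [-1.0, 0.0, -0.0]]
contact_force: [-3.6, -1.0, 10.7]
finger_gap: 9.1
```

```bash
python3 st.py
```

```text
32.25 [501.72 -19.66  62.17] F [-3.64 -1.02 10.69] T [-0.117  0.96   0.001] 9.1 j6 2.486 yaw -54.69
```

>>> arm_command:
  increments:
    - [-0.1,0,0,0]
    - [-0.2,0,0,0]
    - [-0.3,0,0,0]
    - [-0.4,0,0,0]
    - [-0.5,0,0,0]
    - [-0.6,0,0,0]
    - [-0.7,0,0,0]
    - [-0.7,0,0,0]

```text
time_s: 32.92
tool_pos: [501.6, -19.6, 68.0]
eef_rot: [[-0.0, 0.58, -0.815], [-0.0, -0.815, -0.58], [-1.0, -0.0, 0.0]]
contact_force: [-1.5, -0.9, 1.0]
finger_gap: 9.1
```

```bash
python3 st.py
```

```text
32.92 [501.61 -19.65  68.  ] F [-1.53 -0.94  0.95] T [-0.164  0.354 -0.039] 9.1 j6 2.484 yaw -54.55
```

Sprung up; release and rise well clear.

>>> arm_command:
  increments:
    - [0,0,0,0]
    - [0,0,0,0]
    - [0,0,0,0]
    - [0,0,0,0]
    - [0,0,0,0]
    - [0,0,0,0]
    - [-3,0,0,0]
    - [-6,0,0,0]
    - [-9,0,0,0]
    - [-12,0,0,0]
    - [-13,0,0,0]
    - [-13,0,0,0]
    - [-13,0,0,0]
    - [-13,0,0,0]
    - [-13,0,0,0]
  jaw: 4

```text
time_s: 34.17
tool_pos: [500.5, -19.6, 196.1]
eef_rot: [[-0.004, 0.58, -0.815], [0.0, -0.815, -0.58], [-1.0, -0.003, 0.003]]
contact_force: [0.8, 0.5, -0.3]
finger_gap: 39.9
```

```bash
python3 st.py
python3 - <<'E'
from h import *
c=vision.capture("top"); a=np.clip(c["img"][140:260,210:335,::-1]*1.8,0,255).astype(np.uint8); a=cv2.resize(a,None,fx=4,fy=4,interpolation=cv2.INTER_CUBIC)
c=wrist(); w=np.ascontiguousarray(c["img"][:,:,::-1])
cv2.imwrite("pics/w10.png",w);cv2.imwrite("pics/t10.png",a)
cv2.imwrite("pics/s10.png",vision.capture("scene")["img"][:,:,::-1])
E
```

```text
34.17 [500.46 -19.58 196.1 ] F [ 0.83  0.52 -0.29] T [ 0.017  0.044 -0.031] 39.9 j6 2.484 yaw -54.55
```

View pics/w10.png

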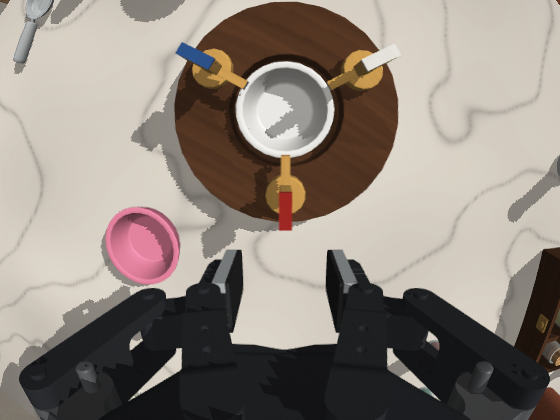

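View pics/t10.png

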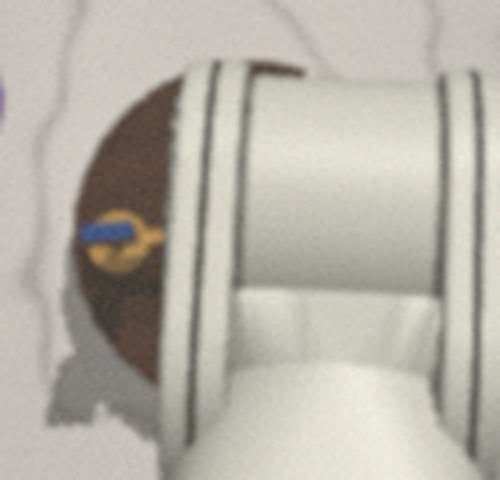

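View pics/s10.png

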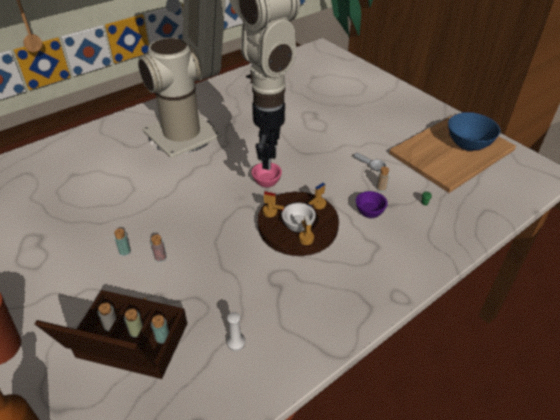

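All three claws (w10: about (240,82), (333,85) and (285,160)) point inward over the mortar lip. The mortar is centred in its pocket and the gripper is clear.

```bash
python3 -c "
from rig import robot; print(robot.finish_job())"
```

```text
the job is handed in; nothing more can be done
None
```

I turned blue one quarter, white two quarters and red one quarter clockwise, in that order, and handed the job in at about 34 s of the 72 s allowed. The rig gave no verdict.

- **Pressing:** I pressed each nipple by feel. The highest force I read was about 12 N, during the blue turn.
- **White's first press:** the readings wavered by about 1 N, 9.7 then 9.0 N after pressing a little further, then 10.4 N during the turn.
- **Turning:** the measured turn was about 90° each time. The torque while turning was never more than about 0.1 N m.
- **Springing up:** I let the force fall to about 0–1 N before opening the jaws, so each nipple was free to spring up at every quarter turn. I judged this from force and height, not from the press values, which I cannot read. After its first quarter, the white bar stood about 3–4 mm lower than at the start. I took that as loose travel that stayed sunk.
- **Last picture:** the wrist picture shows all three claws pointing inward over the mortar's lip, the mortar centred in its pocket, and the gripper clear at z = 196 mm with about zero force. The scene picture shows the bystanders where they were. I judged both by eye, not by measurement. The final top view was mostly blocked by the arm, so it confirmed only the blue nipple.

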